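# Clamp the skate runner for sharpening

### The arm

A 6-joint arm with a two-finger parallel gripper is mounted at the origin on the work surface. World frame = base frame: x ahead of the robot, y to its left, z up, the work surface at z = 0. Lengths are in mm, angles in rad, forces in N, time in s.
With the tool pointing down it reaches from about 350 to 775 mm from the base axis. Payload 7.3 kg.
Tool frame: the origin (TCP) lies midway between the tips of the shut fingers; the grasp point (between the pads) lies 19 mm behind it; z points along the fingers, y is the line along which they close (so a half turn about z gives the same grasp; the last joint's range is limited). The gripper opens to 92 mm and grips with 3 to 60 N. Pads are 19 mm wide; open, the fingers measure 130 mm over their backs; the gripper's body (75 mm by 190 mm) begins 47 mm behind the grasp point.
Start: joints at [0.985, 0.342, 1.524, -0, 1.275, -0.146], TCP at [223.512, 475.066, 226.741] pointing down, gripper open.
Joint ranges: [-2.53, 2.53], [-0.77, 2.02], [0.04, 2.7], [-1, 4.14], [0.28, 2.66], [-3.11, 3.11]. Speed limits (rad/s): [2.57, 2.57, 3.14, 3.14, 3.14, 3.14].

### API

Orientations are given as [roll, pitch, yaw] about the fixed x, y, z axes, in that order (R = Rz(yaw) Ry(pitch) Rx(roll)).
In Python, from plant import monitor, optics, workorder gives the robot as it stands. The module is installed in compiled form; this text tells all that it offers.
- The arm moves only by the tool servo_tool, never from a script. Its arguments are lists of equal length, an entry for each row: "linear": the shift along the tool's x, y, z as a fraction of full scale, a list of three; "spin": the turn about the tool's z as a fraction of full scale. In form: {"linear": [[dx, dy, dz], ...], "spin": [spin, ...]}. A call has exactly 8 rows; each row shifts and turns the commanded pose from where the row before left it, along the tool's axes as they then stand; what a row does not reach is not made up. Full scale, the value 1, is 200 mm for a shift and 90 degrees for a turn. A row lasts 1/8 s, in which the tool goes at most 62.5 mm and 10.7 degrees, less where a joint would pass 70% of its speed; a pose out of reach is approached as far as the arm can. A call with a number of a shift or a turn outside -1 to 1 is refused whole. A call with a gripper value outside its range is refused whole. "hand" is the opening, from -1 (shut) to 1 (fully open), set as the call begins (left out, the last holds). The fingers move at their own pace and stop on an object; the grip force is fixed at half the most. Time passes only in rows, so rows that do not move let the fingers close, or fill a call up. It gives the time, the measured TCP pose, the force, the opening and the grip force at its end, in the units of the state.
- monitor.get_obs(): the state, without advancing time (a new reading comes with each control period).
- optics.capture(name): name is "scene" or "top" or "wrist"; returns a dict with "frame" (420x560x3 uint8, blue, green, red), "K" (3x3 intrinsics, pixels), "world_to_cam" (4x4, takes a point from world to camera coordinates). Camera axes: x right, y down, z forward; pixel columns grow to the right and rows downward; lengths in mm; the calibration is good to about 2 mm. A picture is of the moment at which its call begins. There is no depth.
- workorder.close_job(): hands the job in; it is judged then, once.
The state is a dict: "time": time; "joint_positions": joint angles; "dq": joint speeds; "tau": joint torques, N m; "tool_pos": TCP position; "tcp_rot": TCP orientation; "contact_force": force on the tool from outside, world axes, zero at the start; "moment": the same for the moment, N m; "grip_width": finger opening in mm; "finger_force": force on a finger pad.
Only numpy, scipy, OpenCV 4.12 (cv2) and the standard library are available. Lean on these libraries where they do the work, as an engineer would, in place of code of your own. Each camera call takes 0.05 s, during which the arm holds its last target. There are 200 camera calls.

### The job

A skate runner lies loose in one of the two red blade clamps. Take the T-handle of that clamp and turn it clockwise (seen from above) until its foot has come down and you feel the resistance clearly rise, so the runner is firmly clamped; then stop, do not crank it down hard, and let go. Leave the runner where it lies, and leave the empty clamp and the other things on the bench alone.

Things in the scene. Friction and masses are not known exactly. Their poses are not given: they have to be found in the camera images.
- clamp_tbar_grip (a point): Grip point: centre of the T-handle of the clamp holding the runner, about 175 mm above the bench. Level steel bar along this frame's x, 80 mm long, 14 x 14 mm section, a 20 mm ball on each end, on a 12 mm vertical screw; z up; turns with the handle and sinks 4 mm per rad. 40 mm free below the bar's centre. Grip from above on its two long sides, 40 N or more.
- clamp_tbar (a joint): Its angle, rad: grows clockwise seen from above (tightening), 0 to 2.6, starts at 0.4 to 0.7. The foot meets the runner after 0.4 to 1.1 rad more (it varies). Screw friction 0.25 N m, so readings at a standstill may be offset, even opposite in sign: judge the signed rise over free turning, per 0.1 rad past contact 0.08 N m (20 N of clamping). Right: 0.1 to 0.4 rad past contact. Stays where left.
- clamp_pad: The clamp's foot: a dark steel disc, 22 mm across and 10 mm thick, spring-loaded (60 N per mm) under the screw; origin at the centre of its underside, z up. It starts 1.6 to 4.4 mm above the runner.
- clamp: The clamp in use: red C-frame fixed to the bench, base 140 x 100 x 14 mm, a column on its -x side and an arm over the throat, arm top 125 mm above the bench. Origin on the bench right under the screw axis; its x axis points from the column out of the open throat.
- runner: The skate runner to be clamped: a bright steel strip, 24 mm wide, 5 mm thick and about 290 mm long with curved-back ends, lying flat on the steel rest in the throat of one clamp. Origin at the centre of its underside; y along its length, z up.
- idle_tbar_end (a point): Centre of the ball at one end of the T-handle of the other clamp, which is the same but empty; 42 mm from that clamp's screw axis. Leave it alone.
- puck: Bystander: black rubber puck, 76 mm across, 25 mm high, origin at the centre of its underside.
- stone: Bystander: pale honing stone, 45 x 130 x 22 mm, origin at the centre of its underside.
- oil: Bystander: small white oil bottle, 44 mm across, 110 mm high, origin at the centre of its underside.
Mind the look-alikes: they are no part of the job. What is shaped like the clamp but pink or turquoise is not meant.

How it is judged (in metres and radians):
At the end, for the whole second after the job is handed in: The foot of the clamp presses on the runner with more than 15 N, the T-handle is at rest, and the runner is within 15 mm of where it lay (contact force between clamp_pad and runner above 15 N and distance of runner from where it was at the start of the episode below 0.015 m and velocity of joint clamp_tbar between -0.05 and 0.05 rad/s); the robot touches nothing.
It fails at once if the screw is cranked down too hard: the foot presses on the runner with more than 120 N (contact force between clamp_pad and runner above 120 N).
It fails at once if the empty clamp's T-handle is turned (its end moves more than 15 mm) (distance of idle_tbar_end from where it was at the start of the episode above 0.015 m).
It fails at once if the puck, the stone or the oil bottle is moved by more than 30 mm (distance of any of puck, stone, oil from where it was at the start of the episode above 0.03 m).
It also fails if it takes over 45 s, if anything falls off the work surface, if the arm or the gripper's body presses on something with over 40 N, if the wrist force passes 120 N, or if a joint passes its speed limit or range.

## Working session

There is one attempt and no reset: what is moved stays moved. The work goes in short steps, Python scripts to look and compute and a tool call to move; the robot and the scene stay as the last step left them, time stands still between calls to the robot, and variables do not carry over. Pictures are saved under pics/ and viewed, at most 10 in all, crops included, and the job is handed in when it is done.

Besides the shell and the picture viewer there is one more tool, called after ">>>" in YAML: its name, and indented under it one key for each argument. servo_tool: Moves the arm, as the interface text tells. Shift numbers are shares of 200 mm and turn numbers shares of 90 degrees, none past 1 either way. Its arguments: {"type":"object","properties":{"linear":{"type":"array","items":{"type":"array","items":{"type":"number","minimum":-1,"maximum":1}}},"spin":{"type":"array","items":{"type":"number","minimum":-1,"maximum":1}},"hand":{"type":"number"}},"required":["linear","spin"]}

```bash
mkdir -p pics; python3 - <<'E'
from plant import monitor, optics
import cv2,numpy as np,pickle
o=monitor.get_obs();print({k:np.round(v,3) for k,v in o.items()})
d={n:optics.capture(n) for n in("scene","top","wrist")}
pickle.dump(d,open("cap0.pkl","wb"))
for n in d: cv2.imwrite(f"pics/{n}0.png",d[n]["frame"])
E
```

```text
{'time': np.float64(0.0), 'joint_positions': array([ 0.985,  0.343,  1.525, -0.   ,  1.275, -0.146]), 'dq': array([-0.001, -0.   , -0.003, -0.   , -0.002, -0.001]), 'tau': array([-1.0000e-03, -4.3124e+01, -2.4421e+01,  7.2000e-02,  5.6000e-02,
       -0.0000e+00]), 'tool_pos': array([223.298, 474.695, 226.03 ]), 'tcp_rot': array([-3.14 , -0.   ,  2.702]), 'contact_force': array([0.222, 0.308, 0.143]), 'moment': array([-0.041, -0.07 ,  0.019]), 'finger_force': np.float64(0.0), 'grip_width': np.float64(91.984)}
```

View pics/scene0.png

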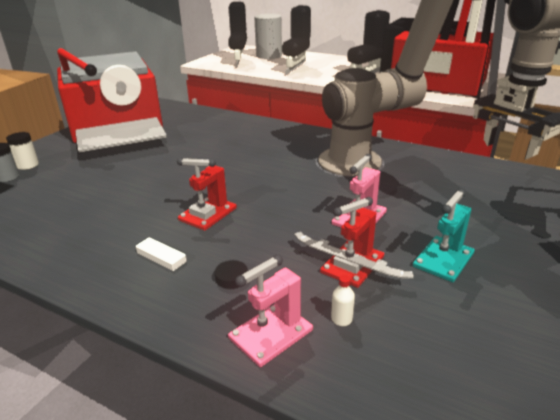

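View pics/top0.png

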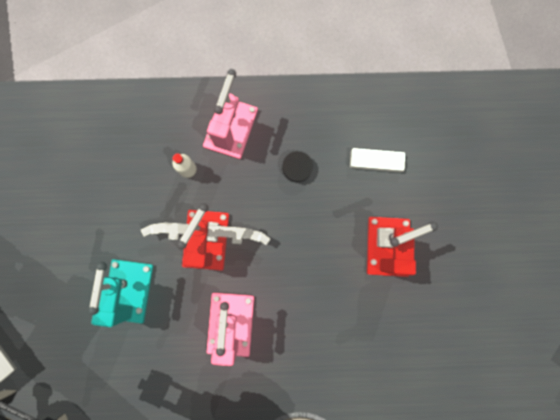

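```bash
python3 - <<'E'
import cv2,numpy as np,pickle
d=pickle.load(open("cap0.pkl","rb"))
a=cv2.resize(d["top"]["frame"][190:280,150:250],(600,540)[:2],interpolation=cv2.INTER_CUBIC)[:,:400*1]
a=cv2.resize(d["top"]["frame"][195:275,170:220],None,fx=7,fy=7,interpolation=cv2.INTER_CUBIC)
b=cv2.resize(d["scene"]["frame"][190:270,330:390],None,fx=7,fy=7,interpolation=cv2.INTER_CUBIC)
cv2.imwrite("pics/crop1.png",np.hstack([a,b]));print(a.shape,b.shape)
for n in("top","scene"):
  E=d[n]["world_to_cam"];print(n,d[n]["K"].round(1).tolist(),(-E[:3,:3].T@E[:3,3]).round())
E
```

```text
(560, 350, 3) (560, 420, 3)
top [[378.9, 0.0, 271.1], [0.0, 378.9, 209.9], [0.0, 0.0, 1.0]] [477.  56. 935.]
scene [[464.9, 0.0, 280.7], [0.0, 464.9, 214.1], [0.0, 0.0, 1.0]] [1369.  491.  700.]
```

View pics/crop1.png

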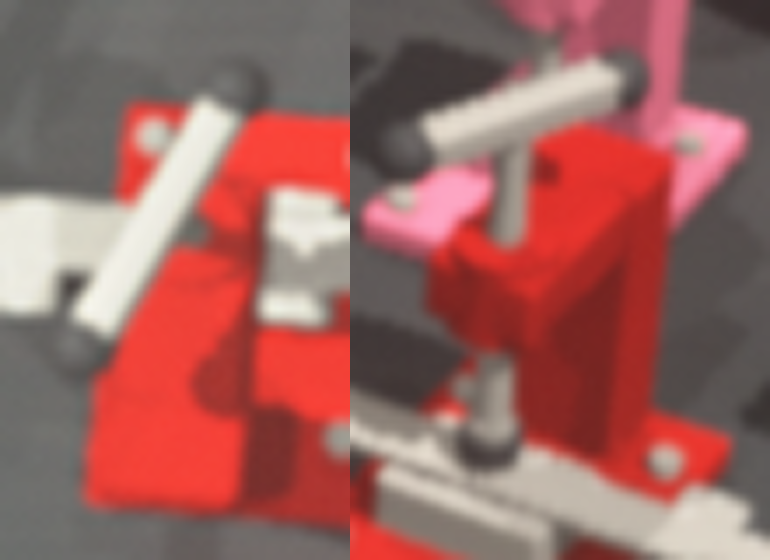

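```bash
cat > h.py <<'E'
import cv2,numpy as np
def tri(d,u1,u2):
    P=[np.array(d[n]["K"])@d[n]["world_to_cam"][:3] for n in("top","scene")]
    X=cv2.triangulatePoints(P[0],P[1],np.float64(u1).reshape(2,1),np.float64(u2).reshape(2,1));return (X[:3]/X[3]).ravel()
def onplane(c,uv,z):
    E=c["world_to_cam"];R=E[:3,:3];o=-R.T@E[:3,3];r=R.T@np.linalg.inv(c["K"])@[*uv,1];return o+r*(z-o[2])/r[2]
E
python3 - <<'E'
from h import *;import pickle
d=pickle.load(open("cap0.pkl","rb"))
t=[(203.6,207.2),(181,243.6)];s=[(337.5,210),(369.2,200.7)]
for i in(0,1):
  for j in(0,1): print(i,j,tri(d,t[i],s[j]).round(1))
for z in(171,175,179): 
  A=onplane(d["top"],t[0],z);B=onplane(d["top"],t[1],z);print(z,((A+B)/2).round(1),np.linalg.norm(A-B).round(1),np.arctan2(*(A-B)[1::-1]).round(3))
A=onplane(d["scene"],s[0],175);B=onplane(d["scene"],s[1],175);print(A,B)
E
```

```text
0 0 [579.5 188.4 177.3]
0 1 [566.9 224.  202.5]
1 0 [532.4 201.1 161. ]
1 1 [507.8 234.  174.3]
171 [544.6 211.1 171. ] 85.8 -0.561
175 [544.2 210.3 175. ] 85.3 -0.561
179 [543.9 209.5 179. ] 84.9 -0.561
[575.5315135  187.83562053 175.        ] [508.41931354 234.8616374  175.        ]
```

>>> servo_tool:
  linear:
    - [-0.251,-0.064,0]
    - [-0.251,-0.064,0]
    - [-0.251,-0.064,0]
    - [-0.251,-0.064,0]
    - [-0.251,-0.064,0]
    - [-0.251,-0.064,0]
    - [-0.251,-0.064,0]
    - [-0.251,-0.064,0]
  spin: [0,0,0,0,0,0,0,0]
  hand: 1

```text
time: 1.15
tool_pos: [544.3, 210.2, 226.5]
tcp_rot: [-3.142, -0.0, 2.702]
contact_force: [-0.4, 1.6, 0.5]
grip_width: 91.9
finger_force: 0.0
```

```bash
python3 - <<'E'
from plant import monitor, optics
import cv2,numpy as np,pickle
d={n:optics.capture(n) for n in("wrist","top")};pickle.dump(d,open("cap1.pkl","wb"))
o=monitor.get_obs();print({k:np.round(v,3).tolist() for k,v in o.items()})
cv2.imwrite("pics/wrist1.png",d["wrist"]["frame"])
E
```

```text
{'time': 1.25, 'joint_positions': [0.233, 0.453, 1.355, -0.001, 1.334, -0.893], 'dq': [0.068, -0.035, 0.062, 0.038, 0.012, 0.052], 'tau': [-1.439, -49.197, -25.895, -0.239, 0.052, -0.523], 'tool_pos': [546.435, 207.808, 225.78], 'tcp_rot': [-3.141, 0.001, 2.697], 'contact_force': [-0.749, 0.461, -0.594], 'moment': [0.023, -0.099, 0.006], 'finger_force': 0.0, 'grip_width': 91.812}
```

View pics/wrist1.png

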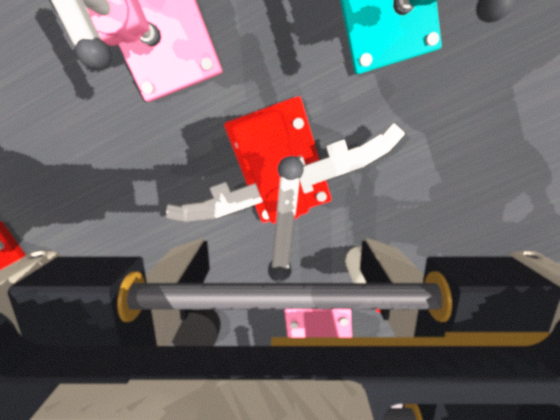

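Wrist view: the handle of the loaded red clamp is between the fingers, with its balls at about (290,168) and (280,270). The runner is below it.

```bash
python3 - <<'E'
from h import *;import pickle
d=pickle.load(open("cap1.pkl","rb"))
A=onplane(d["wrist"],(290,168),175);B=onplane(d["wrist"],(280,270),175)
print(A,B,(A+B)/2,np.linalg.norm(A-B),np.arctan2(*(A-B)[1::-1]))
from plant import monitor;print(monitor.get_obs()["tool_pos"])
E
```

```text
[506.62372693 232.70319462 175.        ] [579.38771382 190.05662225 175.        ] [543.00572037 211.37990844 175.        ] 84.34054732307159 2.61146053730609
[546.4351689  207.80833122 225.78015997]
```

>>> servo_tool:
  linear:
    - [0,0,0]
    - [0,0,0.06]
    - [0,0,0.06]
    - [0,0,0.06]
    - [0,0,0.06]
    - [0,0,0.06]
    - [0,0,0.053]
    - [0,0,0]
  spin: [0.07,0,0,0,0,0,0,0]

```text
time: 2.25
tool_pos: [542.8, 211.3, 155.1]
tcp_rot: [-3.14, -0.001, 2.592]
contact_force: [0.1, -0.2, -1.0]
grip_width: 91.6
finger_force: 0.0
```

>>> servo_tool:
  linear:
    - [0,0,0]
    - [0,0,0]
    - [0,0,0]
    - [0,0,0]
    - [0,0,0]
    - [0,0,0]
    - [0,0,0]
    - [0,0,0]
  spin: [0,0,0,0,0,0,0,0]
  hand: -1

```text
time: 3.25
tool_pos: [543.3, 211.4, 156.1]
tcp_rot: [3.141, 0.0, 2.592]
contact_force: [-0.1, -0.2, -0.2]
grip_width: 16.3
finger_force: 0.0
```

```bash
cat > s.py <<'E'
from plant import monitor
import numpy as np
o=monitor.get_obs();print({k:np.round(o[k],3).tolist() for k in("time","tool_pos","tcp_rot","contact_force","moment","grip_width","finger_force","joint_positions")}, o["tau"][5].round(3))
E
python3 s.py
```

```text
{'time': 3.25, 'tool_pos': [543.306, 211.434, 156.142], 'tcp_rot': [3.141, 0.0, 2.592], 'contact_force': [-0.125, -0.213, -0.169], 'moment': [-0.009, 0.051, -0.025], 'grip_width': 16.336, 'finger_force': 0.0, 'joint_positions': [0.24, 0.509, 1.463, 0.0, 1.17, -0.781]} 0.0
```

>>> servo_tool:
  linear:
    - [0,0,0]
    - [0,0,0]
    - [0,0,0]
    - [0,0,0]
    - [0,0,0]
    - [0,0,0]
    - [0,0,0]
    - [0,0,0]
  spin: [0,0,0,0,0,0,0,0]

```text
time: 4.25
tool_pos: [543.1, 211.1, 156.1]
tcp_rot: [-3.141, -0.0, 2.592]
contact_force: [-3.2, -4.5, 1.6]
grip_width: 14.0
finger_force: 30.0
```

```bash
python3 s.py
```

```text
{'time': 4.25, 'tool_pos': [543.071, 211.092, 156.091], 'tcp_rot': [-3.141, -0.0, 2.592], 'contact_force': [-3.249, -4.451, 1.573], 'moment': [-0.756, 0.406, 0.121], 'grip_width': 13.953, 'finger_force': 30.001, 'joint_positions': [0.239, 0.509, 1.463, -0.0, 1.171, -0.781]} 0.169
```

>>> servo_tool:
  linear:
    - [0,0,0.0005]
    - [0,0,0.0005]
    - [0,0,0.0005]
    - [0,0,0.0005]
    - [0,0,0.0005]
    - [0,0,0.0005]
    - [0,0,0.0005]
    - [0,0,0.0005]
  spin: [0.016,0.016,0.016,0.016,0.016,0.016,0.016,0.016]

```text
time: 5.25
tool_pos: [543.2, 211.2, 155.3]
tcp_rot: [-3.141, 0.0, 2.39]
contact_force: [-1.8, -4.5, 1.8]
grip_width: 13.9
finger_force: 30.0
```

```bash
python3 s.py
```

```text
{'time': 5.25, 'tool_pos': [543.168, 211.235, 155.303], 'tcp_rot': [-3.141, 0.0, 2.39], 'contact_force': [-1.812, -4.548, 1.778], 'moment': [-0.685, 0.387, 0.224], 'grip_width': 13.925, 'finger_force': 30.024, 'joint_positions': [0.24, 0.509, 1.464, -0.0, 1.169, -0.579]} -0.041
```

>>> servo_tool:
  linear:
    - [0,0,0.0005]
    - [0,0,0.0005]
    - [0,0,0.0005]
    - [0,0,0.0005]
    - [0,0,0.0005]
    - [0,0,0.0005]
    - [0,0,0.0005]
    - [0,0,0.0005]
  spin: [0.016,0.016,0.016,0.016,0.016,0.016,0.016,0.016]

```text
time: 6.25
tool_pos: [543.3, 211.3, 154.5]
tcp_rot: [-3.142, 0.0, 2.188]
contact_force: [-1.3, -5.1, 1.4]
grip_width: 13.7
finger_force: 30.0
```

```bash
python3 s.py
```

```text
{'time': 6.25, 'tool_pos': [543.305, 211.325, 154.492], 'tcp_rot': [-3.142, 0.0, 2.188], 'contact_force': [-1.268, -5.109, 1.364], 'moment': [-0.774, 0.38, 0.152], 'grip_width': 13.688, 'finger_force': 30.024, 'joint_positions': [0.24, 0.51, 1.465, -0.0, 1.167, -0.378]} -0.037
```

>>> servo_tool:
  linear:
    - [0,0,0.0003]
    - [0,0,0.0003]
    - [0,0,0.0003]
    - [0,0,0.0003]
    - [0,0,0.0003]
    - [0,0,0.0003]
    - [0,0,0.0003]
    - [0,0,0.0003]
  spin: [0.008,0.008,0.008,0.008,0.008,0.008,0.008,0.008]

```text
time: 7.25
tool_pos: [543.3, 211.4, 154.1]
tcp_rot: [3.141, 0.0, 2.088]
contact_force: [-0.9, -4.3, 1.9]
grip_width: 13.7
finger_force: 30.0
```

```bash
python3 s.py
```

```text
{'time': 7.25, 'tool_pos': [543.342, 211.38, 154.081], 'tcp_rot': [3.141, 0.0, 2.088], 'contact_force': [-0.907, -4.295, 1.865], 'moment': [-0.773, 0.329, 0.237], 'grip_width': 13.677, 'finger_force': 30.023, 'joint_positions': [0.24, 0.511, 1.465, -0.0, 1.165, -0.278]} 0.097
```

>>> servo_tool:
  linear:
    - [0,0,0.0003]
    - [0,0,0.0003]
    - [0,0,0.0003]
    - [0,0,0.0003]
    - [0,0,0.0003]
    - [0,0,0.0003]
    - [0,0,0.0003]
    - [0,0,0.0003]
  spin: [0.008,0.008,0.008,0.008,0.008,0.008,0.008,0.008]

```text
time: 8.25
tool_pos: [543.4, 211.4, 153.7]
tcp_rot: [3.141, 0.0, 1.988]
contact_force: [-1.2, -5.5, 2.9]
grip_width: 13.8
finger_force: 30.0
```

```bash
python3 s.py
```

```text
{'time': 8.25, 'tool_pos': [543.437, 211.43, 153.684], 'tcp_rot': [3.141, 0.0, 1.988], 'contact_force': [-1.196, -5.466, 2.887], 'moment': [-0.826, 0.321, 0.214], 'grip_width': 13.809, 'finger_force': 30.023, 'joint_positions': [0.24, 0.511, 1.466, -0.0, 1.164, -0.177]} 0.095
```

>>> servo_tool:
  linear:
    - [0,0,0.0003]
    - [0,0,0.0003]
    - [0,0,0.0003]
    - [0,0,0.0003]
    - [0,0,0.0003]
    - [0,0,0.0003]
    - [0,0,0.0003]
    - [0,0,0.0003]
  spin: [0.008,0.008,0.008,0.008,0.008,0.008,0.008,0.008]

```text
time: 9.25
tool_pos: [543.5, 211.5, 153.2]
tcp_rot: [3.141, 0.0, 1.887]
contact_force: [-1.8, -5.2, 4.1]
grip_width: 13.8
finger_force: 30.0
```

```bash
python3 s.py
```

```text
{'time': 9.25, 'tool_pos': [543.479, 211.451, 153.245], 'tcp_rot': [3.141, 0.0, 1.887], 'contact_force': [-1.792, -5.182, 4.147], 'moment': [-0.811, 0.222, 0.209], 'grip_width': 13.788, 'finger_force': 30.02, 'joint_positions': [0.24, 0.512, 1.466, 0.0, 1.163, -0.077]} 0.088
```

>>> servo_tool:
  linear:
    - [0,0,0.0002]
    - [0,0,0.0002]
    - [0,0,0.0002]
    - [0,0,0.0002]
    - [0,0,0.0002]
    - [0,0,0.0002]
    - [0,0,0.0002]
    - [0,0,0.0002]
  spin: [0.008,0.008,0.008,0.008,0.008,0.008,0.008,0.008]

```text
time: 10.25
tool_pos: [543.5, 211.5, 152.8]
tcp_rot: [3.141, -0.0, 1.787]
contact_force: [0.9, -4.8, 4.4]
grip_width: 13.6
finger_force: 30.0
```

```bash
python3 s.py
```

```text
{'time': 10.25, 'tool_pos': [543.5, 211.479, 152.843], 'tcp_rot': [3.141, -0.0, 1.787], 'contact_force': [0.859, -4.802, 4.354], 'moment': [-0.779, -0.108, 0.212], 'grip_width': 13.588, 'finger_force': 30.02, 'joint_positions': [0.24, 0.512, 1.467, 0.0, 1.162, 0.024]} 0.089
```

>>> servo_tool:
  linear:
    - [0,0,0.0002]
    - [0,0,0.0002]
    - [0,0,0.0002]
    - [0,0,0.0002]
    - [0,0,0.0002]
    - [0,0,0.0002]
    - [0,0,0.0002]
    - [0,0,0.0002]
  spin: [0.008,0.008,0.008,0.008,0.008,0.008,0.008,0.008]

```text
time: 11.25
tool_pos: [543.5, 211.5, 152.4]
tcp_rot: [3.141, -0.0, 1.686]
contact_force: [3.1, -4.8, 4.7]
grip_width: 13.3
finger_force: 30.0
```

```bash
python3 s.py
```

```text
{'time': 11.25, 'tool_pos': [543.537, 211.476, 152.448], 'tcp_rot': [3.141, -0.0, 1.686], 'contact_force': [3.126, -4.801, 4.672], 'moment': [-0.735, -0.394, 0.197], 'grip_width': 13.272, 'finger_force': 30.022, 'joint_positions': [0.24, 0.512, 1.467, 0.0, 1.161, 0.124]} 0.095
```

>>> servo_tool:
  linear:
    - [0,0,0.0003]
    - [0,0,0.0003]
    - [0,0,0.0003]
    - [0,0,0.0003]
    - [0,0,0.0003]
    - [0,0,0.0003]
    - [0,0,0.0003]
    - [0,0,0.0003]
  spin: [0.008,0.008,0.008,0.008,0.008,0.008,0.008,0.008]

```text
time: 12.25
tool_pos: [543.6, 211.5, 152.1]
tcp_rot: [3.141, -0.0, 1.586]
contact_force: [3.6, -3.9, 4.1]
grip_width: 13.8
finger_force: 30.1
```

```bash
python3 s.py; python3 - <<'E'
from plant import optics
import cv2,numpy as np,pickle
d={n:optics.capture(n) for n in("scene","top")};pickle.dump(d,open("cap2.pkl","wb"))
a=cv2.resize(d["top"]["frame"][180:270,160:240],None,fx=5,fy=5,interpolation=cv2.INTER_CUBIC)
b=cv2.resize(d["scene"]["frame"][180:270,325:400],None,fx=5,fy=5,interpolation=cv2.INTER_CUBIC)
cv2.imwrite("pics/crop2.png",np.hstack([a,b]))
E
python3 s.py
```

```text
{'time': 12.25, 'tool_pos': [543.629, 211.481, 152.128], 'tcp_rot': [3.141, -0.0, 1.586], 'contact_force': [3.569, -3.872, 4.117], 'moment': [-0.717, -0.418, 0.279], 'grip_width': 13.773, 'finger_force': 30.056, 'joint_positions': [0.24, 0.513, 1.468, 0.0, 1.16, 0.225]} 0.156
{'time': 12.35, 'tool_pos': [543.644, 211.469, 152.146], 'tcp_rot': [3.141, -0.0, 1.586], 'contact_force': [4.081, -3.637, 4.018], 'moment': [-0.715, -0.414, 0.257], 'grip_width': 13.814, 'finger_force': 30.043, 'joint_positions': [0.24, 0.513, 1.468, -0.0, 1.16, 0.225]} 0.359
```

View pics/crop2.png

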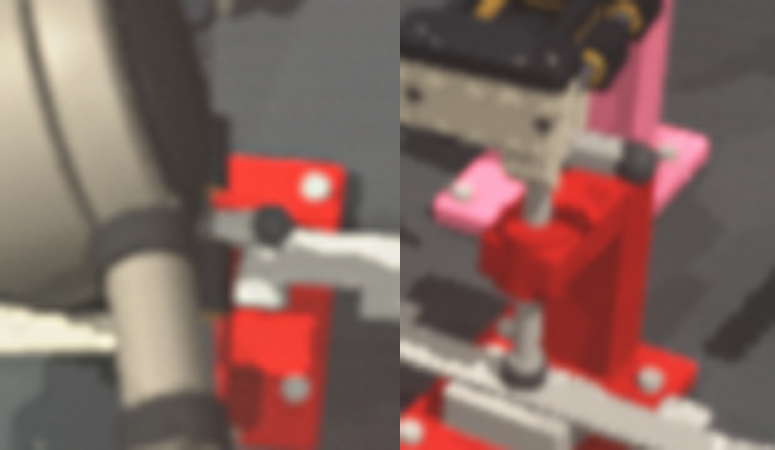

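The handle has turned with the gripper: its bar now runs along world y, with the foot at the runner. The moment has just begun to rise, from 0.21 to 0.28 N m.

>>> servo_tool:
  linear:
    - [0,0,0.0003]
    - [0,0,0.0003]
    - [0,0,0.0003]
    - [0,0,0.0003]
    - [0,0,0.0003]
    - [0,0,0.0003]
    - [0,0,0.0003]
    - [0,0,0.0003]
  spin: [0.008,0.008,0.008,0.008,0.008,0.008,0.008,0.008]

```text
time: 13.35
tool_pos: [543.7, 211.4, 151.8]
tcp_rot: [3.14, -0.0, 1.485]
contact_force: [2.9, -4.3, 4.4]
grip_width: 13.6
finger_force: 30.1
```

```bash
python3 s.py
```

```text
{'time': 13.35, 'tool_pos': [543.711, 211.449, 151.794], 'tcp_rot': [3.14, -0.0, 1.485], 'contact_force': [2.934, -4.311, 4.356], 'moment': [-0.787, -0.373, 0.393], 'grip_width': 13.62, 'finger_force': 30.111, 'joint_positions': [0.24, 0.513, 1.468, -0.0, 1.159, 0.325]} 0.221
```

>>> servo_tool:
  linear:
    - [0,0,0.0002]
    - [0,0,0.0002]
    - [0,0,0.0002]
    - [0,0,0.0002]
    - [0,0,0.0002]
    - [0,0,0.0002]
    - [0,0,0]
    - [0,0,0]
  spin: [0.005,0.005,0.005,0.005,0.005,0.005,0.005,0.005]

```text
time: 14.35
tool_pos: [543.8, 211.5, 151.6]
tcp_rot: [3.14, -0.0, 1.423]
contact_force: [3.0, -5.3, 5.0]
grip_width: 14.0
finger_force: 30.2
```

```bash
python3 s.py
```

```text
{'time': 14.35, 'tool_pos': [543.76, 211.461, 151.609], 'tcp_rot': [3.14, -0.0, 1.423], 'contact_force': [3.04, -5.295, 4.985], 'moment': [-0.751, -0.376, 0.387], 'grip_width': 13.994, 'finger_force': 30.16, 'joint_positions': [0.24, 0.513, 1.468, -0.0, 1.159, 0.388]} 0.313
```

>>> servo_tool:
  linear:
    - [0,0,0]
    - [0,0,0]
    - [0,0,0]
    - [0,0,0]
    - [0,0,0]
    - [0,0,0]
    - [0,0,0]
    - [0,0,0]
  spin: [0,0,0,0,0,0,0,0]
  hand: 0.1

```text
time: 15.35
tool_pos: [543.3, 211.4, 151.3]
tcp_rot: [3.142, -0.0, 1.423]
contact_force: [0.3, -0.1, 0.8]
grip_width: 50.4
finger_force: 0.0
```

>>> servo_tool:
  linear:
    - [0,0,-0.05]
    - [0,0,-0.08]
    - [0,0,-0.08]
    - [0,0,-0.08]
    - [0,0,-0.08]
    - [0,0,-0.05]
    - [0,0,0]
    - [0,0,0]
  spin: [0,0,0,0,0,0,0,0]

```text
time: 16.35
tool_pos: [543.0, 211.3, 234.7]
tcp_rot: [-3.141, 0.0, 1.423]
contact_force: [0.5, 0.2, 0.3]
grip_width: 50.7
finger_force: 0.0
```

```bash
python3 s.py; python3 - <<'E'
from h import *
from plant import optics
c=optics.capture("wrist");cv2.imwrite("pics/wrist3.png",c["frame"])
E
```

```text
{'time': 16.35, 'tool_pos': [542.988, 211.338, 234.715], 'tcp_rot': [-3.141, 0.0, 1.423], 'contact_force': [0.512, 0.187, 0.269], 'moment': [-0.099, 0.108, -0.009], 'grip_width': 50.684, 'finger_force': 0.0, 'joint_positions': [0.24, 0.444, 1.344, 0.0, 1.354, 0.387]} 0.0
```

View pics/wrist3.png

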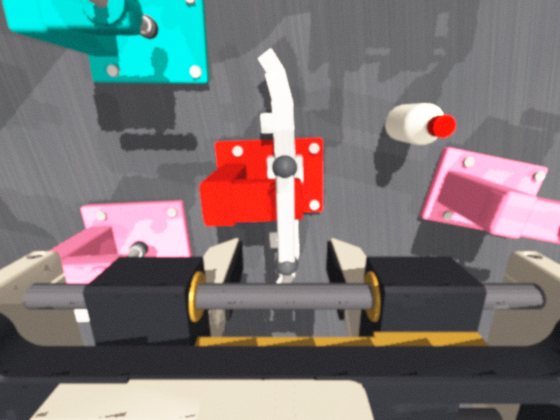

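The handle stayed at the tool's angle, with its balls at (285,167) and (287,268). The fingers are clear of it and the runner is in place, so I'm handing in.

```bash
python3 -c "
from plant import workorder;print(workorder.close_job())"
```

```text
the job is handed in; nothing more can be done
None
```

I turned the loaded clamp's T-handle about 1.17 rad clockwise, an estimated 0.25 rad past contact going by the rise in torque, then let go, backed the gripper clear and handed the job in; no verdict was shown.

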